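Set the press carriage on its stop bar

TASK

On the press that holds the round die (the one with the round cylinder on its crosshead; the other has a square block there), tip the thrown-back stop bar over so that it falls onto the carriage, then push the sprung carriage in to its far stop and let it come back until the stop bar catches it halfway, with the die under the ram. Only push with the fingers: do not touch or lift the dies, leave the press with the square die as it is, and leave the other things on the bench where they stand.

Things in the scene. Friction and masses are not known exactly. Their poses are not given: they have to be found in the camera images.
- press: the press that holds the round die: fixed, 300 x 120 mm base, blue crosshead. Origin on the bench below the stop bar. x: the way the carriage is pushed in (away from the robot), y left of that, z up. Base x -110 to 190 mm; crosshead x 66 to 104, y -65 to 65, from 95 mm up; round steel cylinder on it to 175 mm high; ram axis x 85 mm, ram end 72 mm up.
- carriage (a joint): slide of the carriage of the round die's press, m: 0 home, 0.090 far stop, grows as pushed in along +x. Damped return spring: 3 N at home, 10 N at the far stop, plus 30 N per m/s. Deck top 40 mm up, 60 mm wide, with a steel shoulder 14 mm high on it. Pushed past 0.045, the lowered stop bar drops in front of the shoulder; let go, the carriage comes back and is caught at about 0.045.
- pad (a point): centre of the front face of the carriage's black push pad on the round die's press (64 mm wide, 10 mm thick, 16 to 70 mm above the bench): 50 mm up, 130 mm in front (-x) of the press's origin at home; moves with the carriage.
- stop_bar (a joint): hinge of the stop bar of the round die's press, rad: 0 level across the carriage, 1.95 thrown back (its start), leaning 22 degrees past upright towards the press's +y. A gravity drop bar: tipped inward (-y) past upright (below 1.57) it falls by itself and rests on the shoulder at about 0.22; about 0 once dropped in front of the shoulder. Light: under 1 N tips it at the knob.
- knob (a point): centre of the black ball knob, 20 mm diameter, at the free end of the stop bar of the round die's press (10 mm round bar, 105 mm from pivot to knob centre); about 145 mm above the bench when thrown back.
- bar_pivot (a point): pivot of the stop bar of the round die's press, fixed at the press's x 0, y +55 mm, 47 mm above the bench; the axis runs along the press's x, so the bar swings in its y-z plane.
- nest (a point): centre of the floor of the die nest on the carriage of the round die's press: 40 mm above the bench, 173 mm behind (+x of) the pad's face; lips 5 mm high round a 46 mm square.
- round_die: round dark steel die, 43 mm diameter, 14 mm high, loose in the nest of the round die's press; origin at the centre of its underside.
- press2: the identical other press, which holds the square die: fixed, 300 x 120 mm base, blue crosshead. Origin on the bench below the stop bar. x: the way the carriage is pushed in (away from the robot), y left of that, z up. Base x -110 to 190 mm; crosshead x 66 to 104, y -65 to 65, from 95 mm up; square steel block on it to 175 mm high; ram axis x 85 mm, ram end 72 mm up.
- carriage2 (a joint): slide of the carriage of the other press, m: 0 home, 0.090 far stop, grows as pushed in along +x. Damped return spring: 3 N at home, 10 N at the far stop, plus 30 N per m/s. Deck top 40 mm up, 60 mm wide, with a steel shoulder 14 mm high on it. Pushed past 0.045, the lowered stop bar drops in front of the shoulder; let go, the carriage comes back and is caught at about 0.045.
- pad2 (a point): centre of the front face of the carriage's black push pad on the other press (64 mm wide, 10 mm thick, 16 to 70 mm above the bench): 50 mm up, 130 mm in front (-x) of the press's origin at home; moves with the carriage.
- stop_bar2 (a joint): hinge of the stop bar of the other press, rad: 0 level across the carriage, 1.95 thrown back (its start), leaning 22 degrees past upright towards the press's +y. A gravity drop bar: tipped inward (-y) past upright (below 1.57) it falls by itself and rests on the shoulder at about 0.22; about 0 once dropped in front of the shoulder. Light: under 1 N tips it at the knob.
- knob2 (a point): centre of the black ball knob, 20 mm diameter, at the free end of the stop bar of the other press (10 mm round bar, 105 mm from pivot to knob centre); about 145 mm above the bench when thrown back.
- bar_pivot2 (a point): pivot of the stop bar of the other press, fixed at the press's x 0, y +55 mm, 47 mm above the bench; the axis runs along the press's x, so the bar swings in its y-z plane.
- nest2 (a point): centre of the floor of the die nest on the carriage of the other press: 40 mm above the bench, 173 mm behind (+x of) the pad's face; lips 5 mm high round a 46 mm square.
- square_die: square dark steel die, 40 x 40 x 14 mm, loose in the nest of the other press; origin at the centre of its underside.
- spanner: open-ended spanner 160 mm long, lying flat; a bystander on the bench; origin at the centre of its underside.
- spare_die: spare round dark steel die, 43 mm diameter, 14 mm high, loose on the bench (not on a press); a bystander on the bench; origin at the centre of its underside.
- jar: amber glass jar, 48 mm diameter, 65 mm high; a bystander on the bench; origin at the centre of its underside.
- beaker: open steel beaker, 70 mm diameter, 85 mm high; a bystander on the bench; origin at the centre of its underside.
- brush: small brush 170 mm long, lying flat; a bystander on the bench; origin at the centre of its underside.
- weight: brass weight with a neck, 50 mm diameter, 68 mm high; a bystander on the bench; origin at the centre of its underside.
- oil_bottle: white plastic bottle, 56 mm diameter, 130 mm high; a bystander on the bench; origin at the centre of its underside.
Things that resemble listed ones, but are neither listed nor needed, are in the scene too. Leave any pink look-alike of the square_die alone.

How it is judged:
On the way, in this order (a step that is already met when the one before it is completed fails the run):
1. the stop bar of the round die's press lies on the carriage, the carriage still near home (value of joint stop_bar below 0.5 rad and value of joint carriage below 0.03 m), for 0.1 s.
2. the carriage has been pushed in to its far stop (over 82 of 90 mm) (value of joint carriage above 0.082 m), for 0.02 s.
3. the carriage is let go and is held at mid travel by the dropped stop bar (value of joint carriage between 0.04 and 0.05 m and value of joint stop_bar below 0.1 rad and contact force between the fingers and carriage below 0.3 N and contact force between the fingers and stop_bar below 0.3 N), for 0.3 s.
At the end, for the whole second after the job is handed in: The round die's carriage rests at 40 to 50 mm of its 90 mm travel with the stop bar dropped (below 0.1 rad), not moving; both dies lie in their nests (within 7 mm, flat to 4 mm); the other press's carriage is home (below 10 mm) and its bar thrown back (above 1.5 rad) (value of joint carriage between 0.04 and 0.05 m and value of joint stop_bar below 0.1 rad and velocity of joint carriage between -0.01 and 0.01 m/s and horizontal distance between round_die and nest below 0.007 m and z of round_die in the frame of nest below 0.004 m and horizontal distance between square_die and nest2 below 0.007 m and z of square_die in the frame of nest2 below 0.004 m and value of joint carriage2 below 0.01 m and value of joint stop_bar2 above 1.5 rad); the robot touches nothing.
It fails at once if a die on a press is touched by the fingers (contact force between the fingers and round_die above 1 N or contact force between the fingers and square_die above 1 N).
It fails at once if a die on a press is lifted out of or leaves its nest (not ((horizontal distance between round_die and nest below 0.007 m and z of round_die in the frame of nest below 0.004 m) and (horizontal distance between square_die and nest2 below 0.007 m and z of square_die in the frame of nest2 below 0.004 m))).
It fails at once if the other press's carriage is pushed or its stop bar tipped (value of joint carriage2 above 0.015 m or value of joint stop_bar2 below 1.5 rad).
It fails at once if one of the other things on the bench is moved more than 25 mm or lifted (distance of any of spanner, spare_die, jar, beaker, brush, weight, oil_bottle from where it was at the start of the episode above 0.025 m).
It also fails if it takes over 54 s, if anything falls off the work surface, if the arm or the gripper's body presses on something with over 40 N, if the wrist force passes 120 N, or if a joint passes its speed limit or range.

ROBOT

A 6-joint arm with a two-finger parallel gripper is mounted at the origin on the work surface. World frame = base frame: x ahead of the robot, y to its left, z up, the work surface at z = 0. Lengths are in m, angles in rad, forces in N, time in s.
With the tool pointing down it reaches from about 0.35 to 0.975 m from the base axis. Payload 4.9 kg.
Tool frame: the origin (TCP) lies at the very end of the fingers, on their centre line; the grasp point (between the pads) lies ctrl.grip_point_offset behind it (ctrl.grip_point_offset is the distance from the TCP to the grasp point, in m); z points along the fingers, y is the line along which they close (so a half turn about z gives the same grasp; the last joint's range is limited). The gripper opens to 85 mm and grips with 20 to 120 N. Pads are 22 mm wide; open, the fingers measure 114 mm over their backs; the gripper's body (76 mm by 85 mm) begins 54 mm behind the grasp point. The pads swing forward as they close: fully open they stand 13 mm farther back than shut.
Start: joints at [-1.263, 0.053, 1.613, -0, 1.476, -0.119], TCP at [0.259, -0.569, 0.231] pointing down, gripper open.
Joint ranges: [-3.01, 3.01], [-1.01, 2.22], [0.06, 2.58], [-1.02, 4.17], [0.09, 2.62], [-3.14, 3.14]. Speed limits (rad/s): [2.57, 2.57, 3.14, 3.14, 3.14, 3.14].

INTERFACE

Orientations are given as a rotation vector (axis times angle).
In Python, from station import ctrl gives the robot as it stands. The module is installed in compiled form; this text tells all that it offers.
- The arm moves only by the tool drive_tool, never from a script. Its argument "steps" is a list of rows, each an object with "translation": the shift along the tool's x, y, z normalised to -1 to 1, where 1 is 4 cm, a list of three; "angular": the turn, a rotation vector about the tool's x, y, z normalised to -1 to 1, where 1 is 8 degrees, a list of three; "gripper": the opening, from 0 (shut) to 1 (fully open). In form: [{"translation": [dx, dy, dz], "angular": [wx, wy, wz], "gripper": gripper}, ...]. A call has 1 to 8 rows; each row shifts and turns the commanded pose from where the row before left it, along the tool's axes as they then stand; what a row does not reach is not made up. A row lasts 1/8 s, in which the tool goes at most 62.5 mm and 10.7 degrees, less where a joint would pass 70% of its speed; a pose out of reach is approached as far as the arm can. A call with a number of a shift or a turn outside -1 to 1 is refused whole. A call with a gripper value outside its range is refused whole. The fingers move at their own pace and stop on an object; "force" is the grip in N (left out, the last holds). Time passes only in rows, so rows that do not move let the fingers close. It gives the time, the measured TCP pose, the force, the opening and the grip force at its end, in the units of the state.
- ctrl.get_obs(): the state, without advancing time (a new reading comes with each control period).
- ctrl.get_image(name): name is "side" or "top" or "wrist"; returns a dict with "color" (384x512x3 uint8, red, green, blue), "depth" (384x512 float32, m along the optical axis (not along the pixel's ray), 0 where there is no reading), "fx", "fy", "cx", "cy" (pixels), "R" (3x3) and "t" (3): a world point X has camera coordinates R X + t. Camera axes: x right, y down, z forward; pixel columns grow to the right and rows downward; lengths in m; the calibration is good to about 2 mm. A picture is of the moment at which its call begins.
- ctrl.finish_job(): hands the job in; it is judged then, once.
The state is a dict: "t": time; "q": joint angles; "dq": joint speeds; "effort": joint torques, N m; "tool_pos": TCP position; "tool_rot": TCP orientation; "contact_force": force on the tool from outside, world axes, zero at the start; "wrist_torque": the same for the moment, N m; "opening": finger opening in m; "grip_force": force on a finger pad.
Only numpy, scipy, OpenCV 4.12 (cv2) and the standard library are available. Lean on these libraries where they do the work, as an engineer would, in place of code of your own. Each camera call takes 0.05 s, during which the arm holds its last target. There are 200 camera calls.

## Working session

There is one attempt and no reset: what is moved stays moved. The work goes in short steps, Python scripts to look and compute and a tool call to move; the robot and the scene stay as the last step left them, time stands still between calls to the robot, and variables do not carry over. Pictures are saved under pics/ and viewed, at most 10 in all, crops included, and the job is handed in when it is done.

Besides the shell and the picture viewer there is one more tool, called after "Request:" as a command line: name --argument value ..., lists and objects as JSON in quotes. drive_tool: Moves the arm, as the interface text tells. Its arguments: {"type":"object","properties":{"steps":{"type":"array"},"force":{"type":"number"}},"required":["steps"]}

```bash
mkdir -p pics
cat > h.py <<'E'
import numpy as np,cv2
from station import ctrl
def pt(im,u,v,z=None):
    K=np.array([(u-im['cx'])/im['fx'],(v-im['cy'])/im['fy'],1.0]);R=np.array(im['R']);t=np.array(im['t'])
    if z is None: d=im['depth'][int(v),int(u)]; return R.T@(K*d-t)
    c=-R.T@t; r=R.T@K; return c+r*(z-c[2])/r[2]
def proj(im,X):
    p=np.array(im['R'])@X+np.array(im['t']); return im['fx']*p[0]/p[2]+im['cx'],im['fy']*p[1]/p[2]+im['cy']
E
python3 - <<'E'
from h import *
import pickle
for n in('top','side'):
    im=ctrl.get_image(n); pickle.dump(im,open(n+'.pkl','wb'))
    cv2.imwrite(f'pics/{n}0.png',cv2.resize(im['color'][:,:,::-1],(800,600),interpolation=cv2.INTER_CUBIC))
    print(n,im['R'],im['t'],im['fx'])
o=ctrl.get_obs();print(o['tool_pos'],o['tool_rot'],o['t'],o['opening'],ctrl.grip_point_offset)
E
```

```text
top [[ 0.01203847 -0.99971671 -0.02053217]
 [-0.99736068 -0.01053469 -0.07183803]
 [ 0.07160138  0.0213428  -0.99720496]] [0.02516791 0.51719292 1.36650786] 447.11399287980413
side [[ 0.99893167 -0.04475815 -0.01149919]
 [-0.04199335 -0.77532474 -0.63016514]
 [ 0.01928942  0.6299748  -0.77637598]] [-0.50004413  0.05416275  1.33500921] 480.09107403733356
[ 0.25856671 -0.56838897  0.23016486] [-3.06850218e+00 -6.64986501e-01  3.13116686e-04] 0.1 0.08560312347191161 0.0187
```

View pics/top0.png

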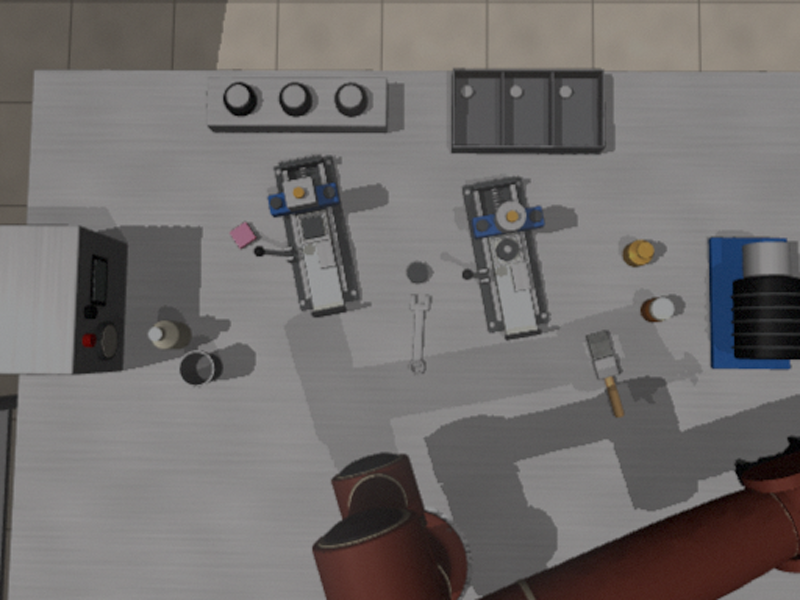

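View pics/side0.png

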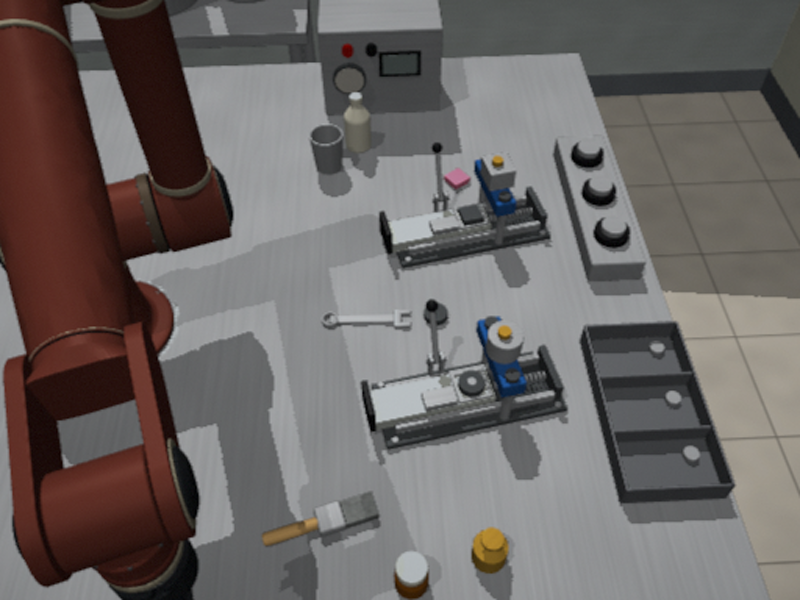

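The top view shows the round-die press at right: cylinder at (511,215), knob at (467,274) and pad near (520,335). In the side view the knob is at (432,305). The square press is at left, with the spare die and spanner between the two.

Run:
```python
from h import *
import pickle
T=pickle.load(open('top.pkl','rb'));S=pickle.load(open('side.pkl','rb'))
def ray(im,u,v):
    a=pt(im,u,v,0.0);b=pt(im,u,v,0.2);d=b-a;return a,d/np.linalg.norm(d)
def tri(p,q):
    a,d=ray(T,*p);b,e=ray(S,*q)
    s,t=np.linalg.lstsq(np.c_[d,-e],b-a,rcond=None)[0]
    return (a+s*d+b+t*e)/2,np.linalg.norm(a+s*d-b-t*e)
def blob(im,box,m):
    x0,y0,x1,y1=box;k=np.zeros(m.shape,np.uint8);k[y0:y1,x0:x1]=m[y0:y1,x0:x1]
    n,l,s,c=cv2.connectedComponentsWithStats(k);i=1+np.argmax(s[1:,4]);return c[i],s[i,4],l==i
# knob
kt=blob(T,(290,167,305,183),T['color'].max(2)<60);ks=blob(S,(268,187,285,203),S['color'].max(2)<60)
print('knob px',kt[:2],ks[:2],tri(kt[0],ks[0]))
# all top-view points
v,u=np.mgrid[0:384,0:512];d=T['depth'];P=np.stack([(u-T['cx'])/T['fx']*d,(v-T['cy'])/T['fy']*d,d],-1)-T['t'];W=P@np.array(T['R'])
c=T['color'].astype(int)
blue=(c[...,2]>c[...,0]+30)
_,n,m=blob(T,(295,120,352,155),blue)
X=W[m];print('blue',n,X.mean(0),np.percentile(X[:,2],[5,50,95]));r=cv2.minAreaRect(X[:,:2].astype(np.float32)*1000);print(r)
# deck bright
box=np.zeros(d.shape,bool);box[110:220,290:360]=1
for lo,hi in((.036,.046),(.06,.078),(.16,.185)):
    m=box&(W[...,2]>lo)&(W[...,2]<hi); k=blob(T,(290,105,360,222),m); X=W[k[2]]
    print(lo,k[1],k[0],X.mean(0),cv2.minAreaRect(X[:,:2].astype(np.float32)*1000))
# whole press footprint above 12mm
m=box&(W[...,2]>.008)&(W[...,2]<.05);k=blob(T,(290,105,360,222),m);X=W[k[2]];print('base',k[1],cv2.minAreaRect(X[:,:2].astype(np.float32)*1000))
```

```text
knob px (array([298.80645161, 175.29032258]), np.int32(31)) (array([276.16, 195.74]), np.int32(50)) (array([ 0.55669106, -0.09423066,  0.14148349]), np.float64(0.0008744149181777202))
blue 144 [ 0.64560273 -0.12691104  0.1325569 ] [0.11529183 0.12423801 0.1288784 ]
((551.0223388671875, -59.84149169921875), (55.53852081298828, 288.19927978515625), 54.40809631347656)
0.036 822 [327.78588808 185.81995134] [ 0.53618292 -0.19008027  0.0403067 ] ((552.1460571289062, -190.44931030273438), (194.22927856445312, 60.61344909667969), 10.646227836608887)
0.06 72 [335.54166667 213.41666667] [ 0.45164992 -0.20894417  0.06950568] ((451.69158935546875, -209.0951385498047), (9.735228538513184, 62.53826904296875), 10.116499900817871)
0.16 279 [326.97491039 137.34050179] [ 0.66049935 -0.17007994  0.16615948] ((661.2913208007812, -169.89779663085938), (51.283111572265625, 51.874881744384766), 45.68708038330078)
base 1941 ((561.5150756835938, -187.51773071289062), (233.8900146484375, 122.71815490722656), 10.398417472839355)
```

Request:
drive_tool --steps '[{"translation": [0,0,-0.5],"angular": [0,0,0.9],"gripper": 0},{"translation": [0,0,-0.5],"angular": [0,0,0.85],"gripper": 0},{"translation": [0,0,0],"angular": [0,0,0],"gripper": 0},{"translation": [0,0,0],"angular": [0,0,0],"gripper": 0}]'

```text
t: 0.6
tool_pos: [0.2586, -0.5685, 0.27]
tool_rot: [-3.127, -0.289, 0.001]
contact_force: [-0.2, -0.1, -0.6]
opening: 0.0122
grip_force: 0.0
```

```bash
cat >> h.py <<'E'
A=np.radians(10.4);ex=np.array([np.cos(A),np.sin(A),0]);ey=np.array([-ex[1],ex[0],0]);O=np.array([.576,-.186,0])
def st():
    o=ctrl.get_obs();from scipy.spatial.transform import Rotation as Q
    R=Q.from_rotvec(o['tool_rot']).as_matrix();d=np.array(o['tool_pos'])-O
    print('t',o['t'],'press xyz mm',np.round([d@ex*1e3,d@ey*1e3,d[2]*1e3],1),'toolx yaw',np.degrees(np.arctan2(R[1,0],R[0,0])),'z',R[:,2].round(3),'F',np.round(o['contact_force'],1),'op',o['opening'])
E
python3 -c "from h import *;st()"
```

```text
t 0.6 press xyz mm [-381.2 -318.9  270. ] toolx yaw 10.55000766046486 z [-0.001  0.002 -1.   ] F [-0.2 -0.1 -0.6] op 0.01220861289339859
```

Request:
drive_tool --steps '[{"translation": [0.8,-0.97,0],"angular": [0,0,0],"gripper": 0},{"translation": [0.8,-0.97,0],"angular": [0,0,0],"gripper": 0},{"translation": [0.8,-0.97,0],"angular": [0,0,0],"gripper": 0},{"translation": [0.8,-0.97,0],"angular": [0,0,0],"gripper": 0},{"translation": [0.8,-0.97,0],"angular": [0,0,0],"gripper": 0},{"translation": [0.8,-0.97,0],"angular": [0,0,0],"gripper": 0},{"translation": [0.8,-0.97,0],"angular": [0,0,0],"gripper": 0},{"translation": [0.8,-0.97,0],"angular": [0,0,0],"gripper": 0}]'

```text
t: 1.6
tool_pos: [0.4542, -0.2154, 0.2697]
tool_rot: [-3.127, -0.288, 0.002]
contact_force: [0.1, -0.1, -0.7]
opening: 0.0004
grip_force: 0.0
```

```bash
python3 -c "from h import *;st()"
```

```text
t 1.6 press xyz mm [-125.1   -6.9  269.7] toolx yaw 10.523116548136924 z [-0.002  0.001 -1.   ] F [ 0.1 -0.1 -0.7] op 0.0003723965569966911
```

Request:
drive_tool --steps '[{"translation": [0.62,-0.8,0],"angular": [0,0,0],"gripper": 0},{"translation": [0.62,-0.8,0],"angular": [0,0,0],"gripper": 0},{"translation": [0.62,-0.8,0],"angular": [0,0,0],"gripper": 0},{"translation": [0.62,-0.8,0],"angular": [0,0,0],"gripper": 0},{"translation": [0.62,-0.8,0],"angular": [0,0,0],"gripper": 0},{"translation": [0,0,0],"angular": [0,0,0],"gripper": 0}]'

```text
t: 2.35
tool_pos: [0.547, -0.0353, 0.2695]
tool_rot: [-3.127, -0.293, 0.004]
contact_force: [-0.0, -0.4, 0.7]
opening: 0.0001
grip_force: 0.0
```

```bash
python3 -c "from h import *;st()"
```

```text
t 2.35 press xyz mm [ -1.3 153.5 269.5] toolx yaw 10.724987771247529 z [-0.003  0.001 -1.   ] F [-0.  -0.4  0.7] op 0.00014087453789262978
```

Request:
drive_tool --steps '[{"translation": [0,0,0.9],"angular": [0,0,0],"gripper": 0},{"translation": [0,0,0.9],"angular": [0,0,0],"gripper": 0},{"translation": [0,0,0.9],"angular": [0,0,0],"gripper": 0},{"translation": [0,0,0.9],"angular": [0,0,0],"gripper": 0},{"translation": [0,0.2,0],"angular": [0,0,0],"gripper": 0},{"translation": [0,0.2,0],"angular": [0,0,0],"gripper": 0},{"translation": [0,0.2,0],"angular": [0,0,0],"gripper": 0},{"translation": [0,0.2,0],"angular": [0,0,0],"gripper": 0}]'

```text
t: 3.35
tool_pos: [0.5539, -0.0699, 0.1291]
tool_rot: [3.128, 0.286, 0.004]
contact_force: [-0.4, -0.3, -0.2]
opening: -0.0
grip_force: 0.0
```

Request:
drive_tool --steps '[{"translation": [0,0.2,0],"angular": [0,0,0],"gripper": 0},{"translation": [0,0.2,0],"angular": [0,0,0],"gripper": 0},{"translation": [0,0.2,0],"angular": [0,0,0],"gripper": 0},{"translation": [0,0.2,0],"angular": [0,0,0],"gripper": 0},{"translation": [0,0.2,0],"angular": [0,0,0],"gripper": 0},{"translation": [0,0.2,0],"angular": [0,0,0],"gripper": 0}]'

```text
t: 4.1
tool_pos: [0.5616, -0.1166, 0.1272]
tool_rot: [3.129, 0.286, -0.0]
contact_force: [-0.2, 0.5, -0.8]
opening: 0.0003
grip_force: 0.0
```

Run:
```python
from h import *
st()
im=ctrl.get_image('side');cv2.imwrite('pics/s1.png',cv2.resize(im['color'][160:320,180:400,::-1],None,fx=3.5,fy=3.5,interpolation=cv2.INTER_CUBIC))
```

```text
t 4.1 press xyz mm [ -1.6  70.8 127.2] toolx yaw 10.451226324706887 z [-0. -0. -1.] F [-0.2  0.5 -0.8] op 0.00028877555682256084
```

View pics/s1.png

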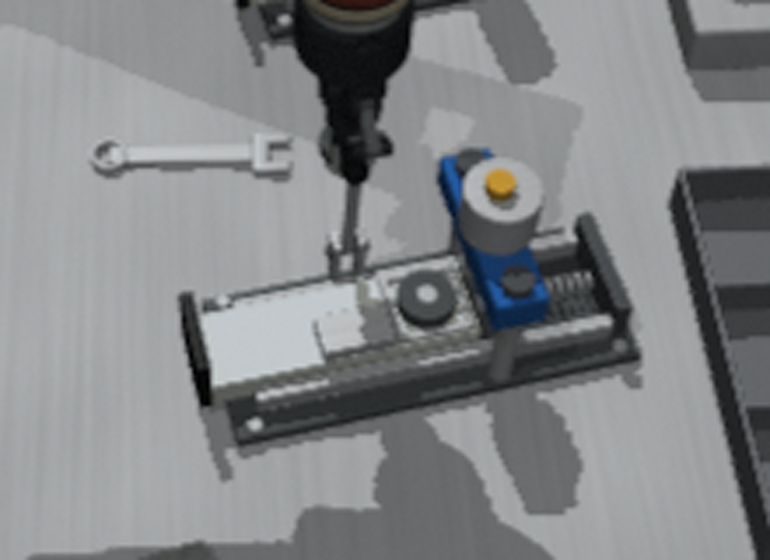

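The bar is nearly upright with its knob at (355,170), against the fingers. I'll push further.

Request:
drive_tool --steps '[{"translation": [0,0.2,0],"angular": [0,0,0],"gripper": 0},{"translation": [0,0.2,0],"angular": [0,0,0],"gripper": 0},{"translation": [0,0.2,0],"angular": [0,0,0],"gripper": 0},{"translation": [0,-0.2,0],"angular": [0,0,0],"gripper": 0},{"translation": [0,0,-0.5],"angular": [0,0,0],"gripper": 0},{"translation": [0,0,-0.5],"angular": [0,0,0],"gripper": 0}]'

```text
t: 4.9
tool_pos: [0.5647, -0.1315, 0.1692]
tool_rot: [3.128, 0.287, 0.001]
contact_force: [0.2, 0.2, -0.1]
opening: -0.0001
grip_force: 0.0
```

Run:
```python
from h import *
st()
im=ctrl.get_image('side');cv2.imwrite('pics/s2.png',cv2.resize(im['color'][160:320,180:400,::-1],None,fx=3.5,fy=3.5,interpolation=cv2.INTER_CUBIC))
```

```text
t 4.9 press xyz mm [ -1.2  55.6 169.2] toolx yaw 10.490192046732068 z [ 0.001 -0.    -1.   ] F [ 0.2  0.2 -0.1] op -0.00011964948809973571
```

View pics/s2.png

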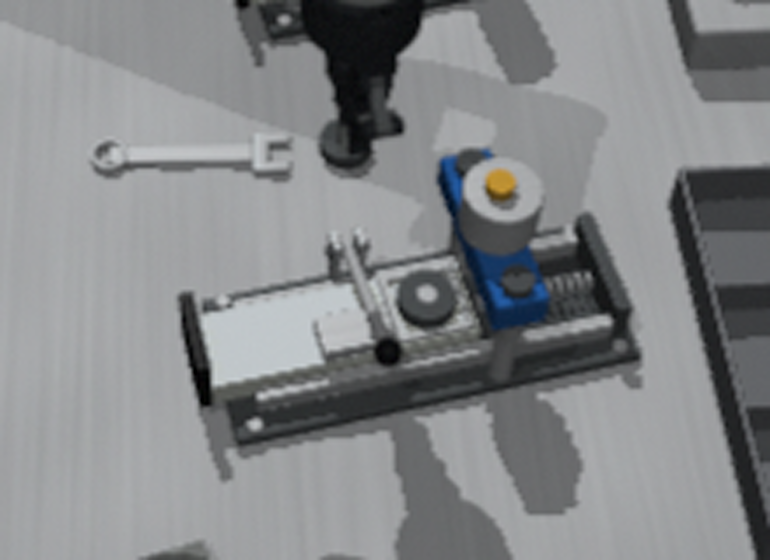

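The bar has fallen and lies across the shoulder, with its knob at (387,348). The carriage is still home. Next I go round to the front of the pad.

Request:
drive_tool --steps '[{"translation": [-0.5,0,-0.6],"angular": [0,0,0],"gripper": 0},{"translation": [-0.8,0.25,-0.4],"angular": [0,0,0],"gripper": 0},{"translation": [-0.9,0.4,0],"angular": [0,0,0],"gripper": 0},{"translation": [-0.9,0.4,0],"angular": [0,0,0],"gripper": 0},{"translation": [-0.9,0.35,0],"angular": [0,0,0],"gripper": 0},{"translation": [-0.7,0,0],"angular": [0,0,0],"gripper": 0},{"translation": [0,0,0.8],"angular": [0,0,0],"gripper": 0},{"translation": [0,0,0],"angular": [0,0,0],"gripper": 0}]'

```text
t: 5.95
tool_pos: [0.3886, -0.2203, 0.1741]
tool_rot: [-3.127, -0.285, 0.003]
contact_force: [-0.1, -0.2, 1.4]
opening: -0.0001
grip_force: 0.0
```

```bash
python3 -c "from h import *;st()"
```

```text
t 5.95 press xyz mm [-1.905e+02  1.000e-01  1.741e+02] toolx yaw 10.424503941918436 z [-0.002  0.002 -1.   ] F [-0.1 -0.2  1.4] op -7.65535187719202e-05
```

Request:
drive_tool --steps '[{"translation": [0,0,0.85],"angular": [0,0,0],"gripper": 0},{"translation": [0,0,0.85],"angular": [0,0,0],"gripper": 0},{"translation": [0,0,0.85],"angular": [0,0,0],"gripper": 0},{"translation": [0,0,0.8],"angular": [0,0,0],"gripper": 0},{"translation": [0.3,0,0],"angular": [0,0,0],"gripper": 0},{"translation": [0.3,0,0],"angular": [0,0,0],"gripper": 0},{"translation": [0.3,0,0],"angular": [0,0,0],"gripper": 0},{"translation": [0.3,0,0],"angular": [0,0,0],"gripper": 0}]'

```text
t: 6.95
tool_pos: [0.4383, -0.2128, 0.0428]
tool_rot: [3.127, 0.288, -0.0]
contact_force: [-7.0, -1.6, 4.4]
opening: -0.0
grip_force: 3.3
```

```bash
python3 -c "from h import *;st()"
```

```text
t 6.95 press xyz mm [-140.3   -1.5   42.8] toolx yaw 10.509178834133962 z [ 0.    -0.002 -1.   ] F [-7.  -1.6  4.4] op -4.9411498677207485e-06
```

Request:
drive_tool --steps '[{"translation": [0.2,0,0],"angular": [0,0,0],"gripper": 0},{"translation": [0.2,0,0],"angular": [0,0,0],"gripper": 0},{"translation": [0.2,0,0],"angular": [0,0,0],"gripper": 0},{"translation": [0.2,0,0],"angular": [0,0,0],"gripper": 0},{"translation": [0.2,0,0],"angular": [0,0,0],"gripper": 0},{"translation": [0.2,0,0],"angular": [0,0,0],"gripper": 0},{"translation": [0.2,0,0],"angular": [0,0,0],"gripper": 0},{"translation": [0.2,0,0],"angular": [0,0,0],"gripper": 0}]'

```text
t: 7.95
tool_pos: [0.4987, -0.2011, 0.0418]
tool_rot: [3.128, 0.287, -0.008]
contact_force: [-10.0, -1.2, 7.8]
opening: -0.0001
grip_force: 5.3
```

```bash
python3 -c "from h import *;st()"
```

```text
t 7.95 press xyz mm [-78.7  -0.9  41.8] toolx yaw 10.48885650502524 z [-0.005 -0.001 -1.   ] F [-10.   -1.2   7.8] op -0.0001437367385968331
```

Request:
drive_tool --steps '[{"translation": [0.15,0,0],"angular": [0,0,0],"gripper": 0},{"translation": [0.15,0,0],"angular": [0,0,0],"gripper": 0},{"translation": [0.15,0,0],"angular": [0,0,0],"gripper": 0},{"translation": [0.1,0,0],"angular": [0,0,0],"gripper": 0},{"translation": [0.05,0,0],"angular": [0,0,0],"gripper": 0},{"translation": [0,0,0],"angular": [0,0,0],"gripper": 0}]'

```text
t: 8.7
tool_pos: [0.5222, -0.1967, 0.0418]
tool_rot: [3.128, 0.287, -0.008]
contact_force: [-10.0, -0.9, 6.7]
opening: -0.0
grip_force: 5.0
```

Run:
```python
from h import *
st()
im=ctrl.get_image('side');cv2.imwrite('pics/s3.png',cv2.resize(im['color'][160:320,180:400,::-1],None,fx=3.5,fy=3.5,interpolation=cv2.INTER_CUBIC))
```

```text
t 8.7 press xyz mm [-54.9  -0.8  41.8] toolx yaw 10.485436540462617 z [-0.005 -0.001 -1.   ] F [-10.   -0.9   6.7] op -2.7113085098570432e-06
```

View pics/s3.png

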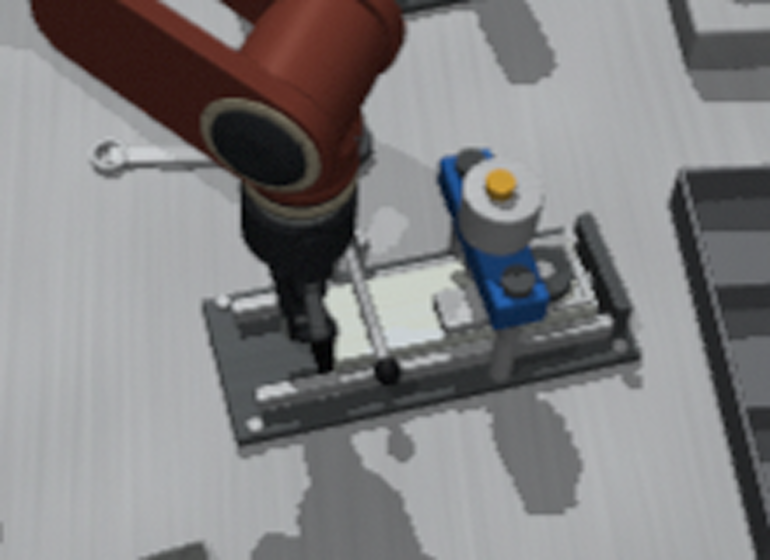

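The bar has dropped in front of the shoulder (knob at (387,370)) and the die has passed the crosshead. A few millimetres are left to the far stop.

Request:
drive_tool --steps '[{"translation": [0.1,0,0],"angular": [0,0,0],"gripper": 0},{"translation": [0.05,0,0],"angular": [0,0,0],"gripper": 0},{"translation": [0,0,0],"angular": [0,0,0],"gripper": 0}]'

```text
t: 9.12
tool_pos: [0.5243, -0.1963, 0.0417]
tool_rot: [-3.128, -0.288, 0.024]
contact_force: [-25.2, -3.6, 17.7]
opening: -0.0003
grip_force: 12.7
```

```bash
python3 -c "from h import *;st()"
```

```text
t 9.125 press xyz mm [-52.7  -0.8  41.7] toolx yaw 10.53008747500716 z [-0.015 -0.001 -1.   ] F [-25.2  -3.6  17.7] op -0.0002627098255988839
```

The force jumped to 25 N with almost no further travel, so the carriage is at the far stop. Now I ease back.

Request:
drive_tool --steps '[{"translation": [-0.2,0,0],"angular": [0,0,0],"gripper": 0},{"translation": [-0.2,0,0],"angular": [0,0,0],"gripper": 0},{"translation": [-0.2,0,0],"angular": [0,0,0],"gripper": 0},{"translation": [-0.2,0,0],"angular": [0,0,0],"gripper": 0},{"translation": [-0.2,0,0],"angular": [0,0,0],"gripper": 0},{"translation": [-0.2,0,0],"angular": [0,0,0],"gripper": 0},{"translation": [-0.3,0,0],"angular": [0,0,0],"gripper": 0},{"translation": [-0.4,0,0],"angular": [0,0,0],"gripper": 0}]'

```text
t: 10.12
tool_pos: [0.4545, -0.209, 0.0415]
tool_rot: [3.128, 0.287, 0.001]
contact_force: [-0.6, 1.0, 0.1]
opening: 0.0
grip_force: 0.0
```

Request:
drive_tool --steps '[{"translation": [-0.7,0,0],"angular": [0,0,0],"gripper": 0},{"translation": [-0.7,0,0],"angular": [0,0,0],"gripper": 0},{"translation": [0,0,-0.8],"angular": [0,0,0],"gripper": 0},{"translation": [0,0,-0.8],"angular": [0,0,0],"gripper": 0},{"translation": [0,0,-0.8],"angular": [0,0,0],"gripper": 0},{"translation": [0,0,-0.8],"angular": [0,0,0],"gripper": 0},{"translation": [0,0,0],"angular": [0,0,0],"gripper": 0},{"translation": [0,0,0],"angular": [0,0,0],"gripper": 0}]'

```text
t: 11.12
tool_pos: [0.399, -0.2188, 0.1683]
tool_rot: [-3.128, -0.286, 0.001]
contact_force: [-0.1, -0.5, -0.8]
opening: 0.0002
grip_force: 0.0
```

Run:
```python
from h import *
st()
im=ctrl.get_image('side');cv2.imwrite('pics/s4.png',cv2.resize(im['color'][:,:,::-1],(800,600),interpolation=cv2.INTER_CUBIC))
T=ctrl.get_image('top')
v,u=np.mgrid[0:384,0:512];d=T['depth'];P=np.stack([(u-T['cx'])/T['fx']*d,(v-T['cy'])/T['fy']*d,d],-1)-T['t'];W=P@np.array(T['R'])
D=W-O;x=D@ex;y=D@ey;m=(abs(y)<.03)&(x>-.145)&(x<-.02)&(W[...,2]>.062)&(W[...,2]<.078)
print(m.sum(),x[m].mean(),x[m].min())
```

```text
t 11.125 press xyz mm [-180.    -0.3  168.3] toolx yaw 10.446716738949318 z [-0.001  0.001 -1.   ] F [-0.1 -0.5 -0.8] op 0.00017470138391366527
69 -0.08167657112853097 -0.08668067737632765
```

View pics/s4.png

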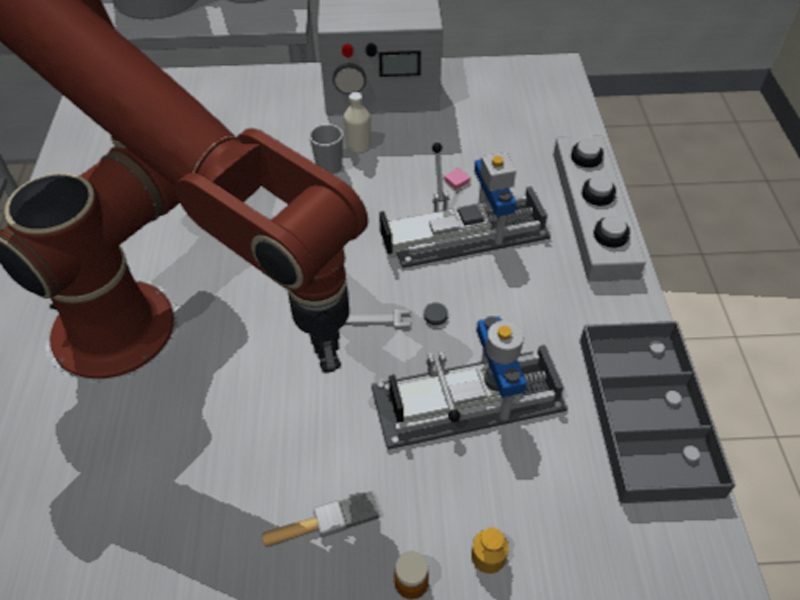

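The pad face is at about x -86 mm, which puts the carriage at about 44 mm. The bar is down (knob at (455,415)), the die is under the ram, and nothing else has moved.

```bash
python3 -c "from station import ctrl;print(ctrl.finish_job())"
```

```text
the job is handed in; nothing more can be done
None
```

The job is handed in: on the round-die press the stop bar is down and holds the carriage at about 44 mm with the die under the ram; the last pictures show the other press and bench items unmoved, and the hand-in returned no verdict.

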